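# Knock home the lock pins of a slanted amplifier chassis

## Robot

A 7-joint arm with a two-finger parallel gripper is mounted at the origin on the work surface. World frame = base frame: x ahead of the robot, y to its left, z up, the work surface at z = 0. Lengths are in mm, angles in rad, forces in N, time in s.
With the tool pointing down it reaches from about 400 to 875 mm from the base axis. Payload 4.4 kg.
Tool frame: the origin (TCP) lies on the centre line of the jaws, within the pads' length; the fingertips stand 25 mm ahead of it and the grasp point (between the pads) lies 6 mm ahead of it (ctrl.finger_overhang is the distance from the TCP to the fingertips, in mm); z points along the fingers, y is the line along which they close (so a half turn about z gives the same grasp; the last joint's range is limited). The gripper opens to 85 mm and grips with 20 to 120 N. Pads are 22 mm wide; open, the fingers measure 114 mm over their backs; the gripper's body (76 mm by 85 mm) begins 54 mm behind the grasp point. The pads swing forward as they close: fully open they stand 13 mm farther back than shut.
Start: joints at [-1.174, 0.628, 0.038, 1.517, -0.027, 0.996, -0.02], TCP at [290.176, 581.649, 256.313] pointing down, gripper open.
Joint ranges: [-3.06, 3.06], [-0.37, 2.12], [-1.25, 1.32], [0.18, 2.47], [-1.1, 4.24], [0.23, 1.98], [-2.94, 2.94]. Speed limits (rad/s): [2.57, 2.57, 3.14, 3.14, 3.14, 3.14, 3.14].

## Interface

Orientations are given as [roll, pitch, yaw] about the fixed x, y, z axes, in that order (R = Rz(yaw) Ry(pitch) Rx(roll)).
In Python, from cell import ctrl gives the robot as it stands. The module is installed in compiled form; this text tells all that it offers.
- The arm moves only by the tool play_rows, never from a script. Its argument "targets" is a list of rows, each a list of 5 numbers: the closure, from 0 (fully open) to 1 (shut), then the shift along the tool's x, y, z in cm, then the turn about the tool's z in degrees. In form: [[gripper, dx, dy, dz, spin], ...]. A call has 1 to 10 rows; each row is the pose to reach, as a shift and turn from the pose commanded when the call began, along the tool's axes at that moment; what a row does not reach only later rows make up. A row lasts 1/10 s, in which the tool goes at most 50 mm and 8.59 degrees, less where a joint would pass 70% of its speed; a pose out of reach is approached as far as the arm can. A call with a gripper value outside its range is refused whole. The fingers move at their own pace and stop on an object; the grip force is fixed at half the most. Time passes only in rows, so rows that repeat a pose let the fingers close. It gives the time, the measured TCP pose, the force, the opening and the grip force at its end, in the units of the state.
- ctrl.read_state(): the state, without advancing time (a new reading comes with each control period).
- ctrl.get_image(name): name is "scene" or "top"; returns (picture, depth): 420x560x3 uint8, red, green, blue; 420x560 float32, mm along the optical axis (not along the pixel's ray), 0 where there is no reading.
- ctrl.calibration(name): a dict with "vfov" (degrees; the focal length in pixels is half the picture's height over the tangent of half this angle, whatever the lens; pixels are square), "cx", "cy" (the principal point, pixels), "extrinsics" (4x4, takes a point from camera to world coordinates). Camera axes: x right, y down, z forward; pixel columns grow to the right and rows downward; lengths in mm; the calibration is good to about 2 mm. A picture is of the moment at which its call begins. calibration takes no time and is no camera call.
- ctrl.finish_job(): hands the job in; it is judged then, once.
Trained networks look in the newest picture that a camera, given by its name, has taken for a name from the list of things; names that differ only in an ending like _2 or _b are one class to them, and where a whole thing is asked for, a point or a joint stands for the part that bears it (a point fixed in the world has none). Each returns a list of dicts, best first, with "confidence" (0 to 1); they miss things now and then, are a little off and sometimes report something else, mostly with a low value. They report only what shows in the picture. A call takes as long as a camera call. They do not tell look-alikes from the thing itself.
- ctrl.search_frame(camera, name): "bbox" ([left, top, right, bottom] in pixels, round what is visible of it).
- ctrl.trace(camera, name): "pixels" (420x560 bool, what is visible of it) and "bbox" ([left, top, right, bottom] in pixels, round what is visible of it).
The state is a dict: "clock": time; "qpos": joint angles; "qd": joint speeds; "tau": joint torques, N m; "eef_pos": TCP position; "tool_rot": TCP orientation; "force": force on the tool from outside, world axes, zero at the start; "torque": the same for the moment, N m; "width": finger opening in mm; "gripper_force": force on a finger pad.
Only numpy, scipy, OpenCV 4.12 (cv2) and the standard library are available. Lean on these libraries where they do the work, as an engineer would, in place of code of your own. Each camera call takes 0.05 s, during which the arm holds its last target. There are 200 camera calls.

## Task

Pick up the mallet and knock both red-capped sprung lock pins on the slanted amplifier chassis fully home, until each cap sits on its brass collar: strike along the pin's own axis with the mallet's face square to the cap (never more than 8 degrees askew, so ease off when you feel the pin bottom, before the handle rolls in the grip), and touch the pins with nothing but the mallet. Then stand the mallet back on its rubber pad, upright on its head as you found it, and let go; leave the knob, the solder spool and the cleaner bottle where they are.

Things in the scene. Friction and masses are not known exactly. Their poses are not given: they have to be found in the camera images.
- cradle: Fixed red-legged cradle with an open aluminium amplifier chassis, 170 wide (y), footprint 150 (x). Its face slopes 30 deg from level, rising towards +x, and faces up and towards -x. Origin on the bench under the face centre (62 mm up); z up. The pins stand 42 mm uphill of the face centre, 42 mm either side of it. Green circuit board and other parts lower than 9 mm off the face.
- cap_left (a point): Centre of the top of the left (cradle +y) pin's red cap, a disc of 18 mm diameter, 5 mm thick, on a 10 mm steel pin; moves with the pin. z axis = the pin's axis, square to the sloping face, outwards (30 deg from vertical); x uphill along the face. The brass collar below is 26 mm in diameter and stands 4 mm off the face; the pins are 84 mm apart.
- cap_right (a point): The same for the right (cradle -y) pin.
- pin_left (a joint): How far the left pin is pushed in (m): 0 fully out (14 mm gap between cap and collar), 0.014 fully home (cap on collar). A spring pushes it out but a stiff friction detent holds it where it is left; it takes about 13 N to drive, then stops hard.
- pin_right (a joint): The same for the right pin.
- mallet: Loose mallet, 0.2 to 0.35 kg, standing on its head. Head: upright cylinder 44 mm diameter, 64 mm tall, blue with white ends, both flat striking faces. Wooden handle 18 mm wide (y), 24 mm tall (z), runs level from the head along -x to 148 mm from the head's axis, centre line 32 mm above the lower face. Origin: centre of the lower face; z along the head's axis, up.
- mallet_grip (a point): Point on the handle's centre line 55 mm from the head's axis and 32 mm above the lower face; good to grip firmly across the 18 mm width (mallet y); a blow turns the handle in a weak grip.
- pad: Fixed black rubber pad 100 x 100 x 4 mm on the bench, the mallet's place. Origin: centre of its underside.
- knob_loose: Bystander: loose aluminium knob, 36 mm diameter, 20 mm high, origin under its centre.
- spool: Bystander: upright solder spool, 54 mm diameter, 38 mm high, origin under its centre.
- cleaner: Bystander: black bottle with a red cap, 48 mm diameter, 120 mm high, origin under its centre.
Not all that is in view belongs to the job. There is more than one size of the pad; the one meant has the size given above.

How it is judged:
By the outcome, as a careful person would: the job done as asked, in the order asked, and still so for the second after the job is handed in, with the robot touching nothing.
It also fails if it takes over 58 s, if anything falls off the work surface, if the arm or the gripper's body presses on something with over 40 N, if the wrist force passes 120 N, or if a joint passes its speed limit or range.

## Working session

There is one attempt and no reset: what is moved stays moved. The work goes in short steps, Python scripts to look and compute and a tool call to move; the robot and the scene stay as the last step left them, time stands still between calls to the robot, and variables do not carry over. Pictures are saved under pics/ and viewed, at most 10 in all, crops included, and the job is handed in when it is done.

Besides the shell and the picture viewer there is one more tool, called after "Call:" as a command line: name --pt "numbers of a row" for each row, then --argument value for the rest. play_rows: Moves the arm, as the interface text tells. Its arguments: {"type":"object","properties":{"targets":{"type":"array"}},"required":["targets"]}

```bash
mkdir -p pics; cat > h.py <<'E'
import numpy as np, cv2, math
from cell import ctrl
def cloud(cam, depth):
    c=ctrl.calibration(cam); f=210/math.tan(math.radians(c['vfov'])/2)
    v,u=np.mgrid[0:420,0:560]; P=np.stack([(u-c['cx'])*depth/f,(v-c['cy'])*depth/f,depth],-1)
    E=np.array(c['extrinsics']); return P@E[:3,:3].T+E[:3,3]
def save(n,im): cv2.imwrite('pics/'+n,im[:,:,::-1])
E
cat > look.py <<'E'
from h import *
np.set_printoptions(precision=1,suppress=True)
print(ctrl.read_state())
for cam in ('scene','top'):
    im,d=ctrl.get_image(cam); save(cam+'0.png',im); W=cloud(cam,d); np.save(cam+'0.npy',W)
    print(cam,ctrl.calibration(cam))
    for n in ('cradle','cap_left','mallet','pad','knob_loose','spool','cleaner'):
        for r in ctrl.trace(cam,n)[:3]:
            m=r['pixels']&(d>0)
            if m.sum()<5: continue
            p=W[m]; print(n,round(r['confidence'],2),np.array(r['bbox']),'n',m.sum(),'med',np.median(p,0),'lo',np.percentile(p,2,axis=0),'hi',np.percentile(p,98,axis=0))
E
python3 look.py
```

```text
{'clock': 0.0, 'qpos': array([-1.2,  0.6,  0. ,  1.5, -0. ,  1. , -0. ]), 'qd': array([ 0.,  0.,  0.,  0., -0.,  0., -0.]), 'tau': array([  0. , -56.3,   1.2, -19.3,   0. ,   0. ,  -0. ]), 'eef_pos': array([289.9, 581.1, 255.4]), 'tool_rot': array([-3.1,  0. ,  2.7]), 'force': array([ 0.1, -0.2, -0.2]), 'torque': array([-0., -0.,  0.]), 'gripper_force': 0.0, 'width': 85.35538508395605}
scene {'vfov': 53.935213065947515, 'cx': 278.93873703677616, 'cy': 209.77124335196626, 'extrinsics': array([[   0.8,    0.5,   -0.3,  820.9],
       [   0.6,   -0.7,    0.4, -370.8],
       [  -0. ,   -0.5,   -0.9,  810.8],
       [   0. ,    0. ,    0. ,    1. ]])}
cradle 0.7 [288.8 112.8 380.8 196.8] n 4829 med [569.8 151.3  66. ] lo [476.3  81.5   3.9] hi [641.3 263.1 104.2]
cap_left 0.24 [212.  209.7 235.1 292.8] n 1152 med [ 543.2 -200.8   49.4] lo [ 462.5 -235.4    1.2] hi [ 578.2 -102.3   71. ]
mallet 0.64 [211.  211.  237.3 292.4] n 1153 med [ 545.7 -202.7   49.4] lo [ 466.9 -235.6    3.8] hi [ 578.4 -107.4   70.9]
pad 0.88 [251.8 327.7 289.9 372.2] n 1263 med [ 711.4 -267.     3.8] lo [ 674.9 
[... 1340 characters left out ...]
9]
pad 0.81 [413.3 223.9 450.6 262.6] n 1041 med [ 526.  -359.2    2.5] lo [ 491.9 -392.3   -0.6] hi [ 559.8 -324.9    5.8]
pad 0.77 [360.3 139.7 400.7 178.5] n 975 med [ 708.1 -264.6    2.4] lo [ 670.3 -302.3   -1.4] hi [ 744.7 -226.6    5.7]
pad 0.74 [243.8 219.2 272.1 251.7] n 615 med [536.6  -6.8  37.8] lo [513.1 -30.7   2.1] hi [560.9  18.7  40.8]
knob_loose 0.81 [246.  294.4 261.7 311.5] n 260 med [401.2  -0.8  19.8] lo [386.  -16.4  14.6] hi [416.6  16.5  22.8]
spool 0.57 [245.6 215.7 269.  251.4] n 633 med [536.6  -6.9  37.8] lo [513.2 -30.9   2.2] hi [562.8  16.9  40.8]
cleaner 0.79 [248.6 144.2 272.6 182.6] n 674 med [669.7 -17.6  79.7] lo [657.  -38.    6.6] hi [691.3   5.5 121.2]
```

```bash
python3 - <<'E'
import cv2
t=cv2.imread('pics/top0.png');s=cv2.imread('pics/scene0.png')
cv2.imwrite('pics/t0.png',cv2.resize(t[110:330,80:460],(797,462),interpolation=cv2.INTER_CUBIC))
cv2.imwrite('pics/s0.png',cv2.resize(s[90:380,120:420],None,fx=2,fy=2,interpolation=cv2.INTER_CUBIC))
E
```

```text
(no output)
```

View pics/t0.png

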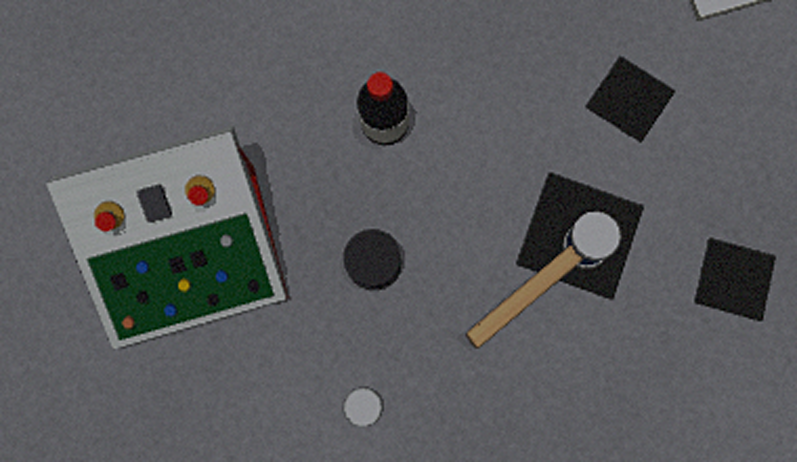

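View pics/s0.png

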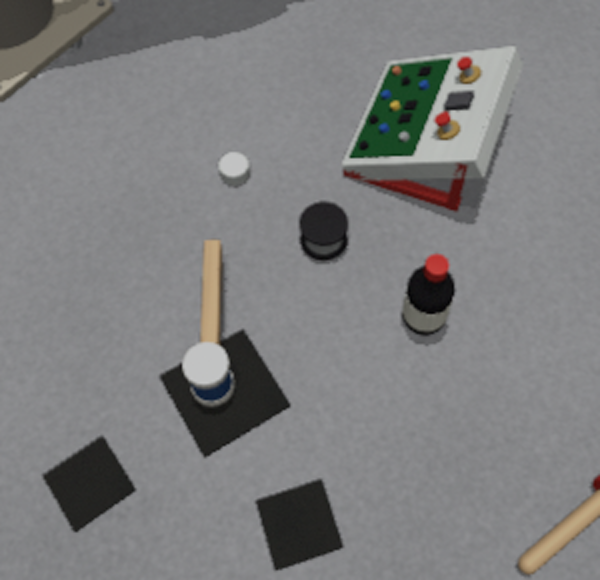

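```bash
cat > m.py <<'E'
from h import *
np.set_printoptions(precision=2,suppress=True)
for cam in ('scene','top'):
    im=cv2.imread('pics/%s0.png'%cam); W=np.load(cam+'0.npy'); x,y,z=np.moveaxis(W,-1,0)
    hsv=cv2.cvtColor(im,cv2.COLOR_BGR2HSV); H,S,V=[hsv[...,i].astype(int) for i in range(3)]
    red=((H<6)|(H>174))&(S>170)&(V>90)&(z>85)&(y>120)&(y<280)&(x>480)&(x<660)
    n,l,st,c=cv2.connectedComponentsWithStats(red.astype(np.uint8))
    for i in range(1,n):
        if st[i,4]>15:
            p=W[l==i]; print(cam,'cap',c[i],st[i,4],p.mean(0),np.median(p,0),p.max(0))
    face=(S<40)&(V>120)&(z>40)&(y>80)&(y<280)&(x>450)&(x<660)
    p=W[face]
    for _ in range(4):
        A=np.c_[p[:,:2],np.ones(len(p))]; k=np.linalg.lstsq(A,p[:,2],rcond=None)[0]; r=np.abs(p[:,2]-A@k); p=p[r<4]
    print('plane',k,'slope',math.degrees(math.atan(np.hypot(*k[:2]))),'az',math.degrees(math.atan2(k[1],k[0])),len(p))
    top=(z>64)&(z<74)&(y<-150)&(y>-300)&(x>480)&(x<620); p=W[top]; print('head top',len(p),np.median(p,0),(p.min(0)+p.max(0))/2,p.max(0)-p.min(0))
    hd=(z>40)&(z<56)&(y<-80)&(y>-240)&(x>440)&(x<600)&(H>8)&(H<25)&(S>60); p=W[hd][:,:]
    v=cv2.fitLine(p[:,:2].astype(np.float32),cv2.DIST_HUBER,0,.01,.01).ravel(); print('handle',len(p),v,math.degrees(math.atan2(v[1],v[0])),'z',np.median(p[:,2]),p.min(0),p.max(0))
    pd=(V<60)&(z<12)&(y<-140)&(y>-300)&(x>490)&(x<650); pd=pd.astype(np.uint8); n,l,st,c=cv2.connectedComponentsWithStats(pd); i=1+st[1:,4].argmax(); print('pad',cv2.minAreaRect(W[l==i][:,:2].astype(np.float32)))
E
python3 m.py
```

```text
scene cap [351.86 121.41] 22 [562.29 220.14 104.31] [562.51 219.51 104.02] [566.41 225.71 107.83]
scene cap [340.88 149.23] 26 [586.27 140.38 104.22] [586.68 140.79 104.5 ] [591.11 146.88 107.31]
plane [   0.49    0.15 -227.82] slope 26.97990426174415 az 17.193949202756844 804
head top 401 [ 558.52 -215.79   68.97] [ 557.52 -214.89   68.59] [43.36 42.86  8.93]
handle 421 [   0.64   -0.77  502.85 -148.26] -50.12814232173421 z 48.61612672751994 [ 460.09 -195.78   40.5 ] [545.02 -99.35  52.99]
pad ((570.0127563476562, -211.54611206054688), (98.40972137451172, 99.3209228515625), 70.20410919189453)
top cap [173.97 202.58] 59 [582.13 144.18 102.44] [582.04 143.91 102.22] [588.9  151.44 107.97]
top cap [129.86 215.14] 64 [557.76 224.28 102.19] [557.93 224.44 102.42] [565.17 231.43 108.99]
plane [   0.55    0.17 -266.99] slope 29.840984308707263 az 16.8501866390467 3096
head top 394 [ 555.92 -212.97   67.75] [ 556.03 -213.55   67.8 ] [41.62 42.83  7.41]
handle 597 [   0.65   -0.76  501.53 -148.57] -49.80409567908311 z 47.54756256287396 [ 456.5  -203.29   41.1 ] [548.32 -97.34  52.01]
pad ((567.893310546875, -210.029296875), (101.28683471679688, 100.42437744140625), 69.94586181640625)
```

```bash
cat > go.py <<'E'
import sys,math; from h import *
s=ctrl.read_state(); r=s['tool_rot']; a=r[2]; p=s['eef_pos']
print('t',round(s['clock'],2),'pos',p.round(1),'rot',np.degrees(r).round(2),'q',s['qpos'].round(2),'F',s['force'].round(1),'w',round(s['width'],2),'gf',round(s['gripper_force'],1))
if len(sys.argv)>4:
    x,y,z,az=map(float,sys.argv[1:5]); d=np.array([x,y])-p[:2]
    spin=(math.degrees(a)-az+180)%360-180
    print('dx %.2f dy %.2f dz %.2f cm spin %.1f'%((d@[math.cos(a),math.sin(a)])/10,(d@[math.sin(a),-math.cos(a)])/10,(p[2]-z)/10,spin))
E
python3 go.py 527.5 -179.6 150 130
```

```text
t 0.8 pos [290.2 581.7 256.3] rot [180.    -0.   153.48] q [-1.17  0.63  0.04  1.52 -0.03  1.   -0.02] F [ 0.5  0.6 -0.5] w 85.04 gf 0.0
dx -55.22 dy -57.52 dz 10.63 cm spin 23.5
```

Call:
play_rows --pt "0 -55.2 -57.5 6 23.5" --pt "0 -55.2 -57.5 6 23.5" --pt "0 -55.2 -57.5 6 23.5" --pt "0 -55.2 -57.5 6 23.5" --pt "0 -55.2 -57.5 6 23.5" --pt "0 -55.2 -57.5 6 23.5" --pt "0 -55.2 -57.5 6 23.5" --pt "0 -55.2 -57.5 6 23.5" --pt "0 -55.2 -57.5 6 23.5" --pt "0 -55.2 -57.5 6 23.5"

```text
clock: 1.8
eef_pos: [439.1, 103.9, 219.0]
tool_rot: [3.14, 0.0, 2.269]
force: [0.6, 0.4, 0.1]
width: 85.4
gripper_force: 0.0
```

```bash
python3 go.py 527.5 -179.6 130 130
```

```text
t 1.8 pos [439.1 103.9 219. ] rot [1.7994e+02 2.0000e-02 1.3001e+02] q [-0.41  0.41  0.15  2.1  -0.1   0.64  0.51] F [0.6 0.4 0.1] w 85.4 gf 0.0
dx -27.40 dy -11.46 dz 8.90 cm spin 0.0
```

Call:
play_rows --pt "0 -27.4 -11.5 8.9 0" --pt "0 -27.4 -11.5 8.9 0" --pt "0 -27.4 -11.5 8.9 0" --pt "0 -27.4 -11.5 8.9 0" --pt "0 -27.4 -11.5 8.9 0" --pt "0 -27.4 -11.5 8.9 0" --pt "0 -27.4 -11.5 8.9 0" --pt "0 -27.4 -11.5 8.9 0" --pt "0 -27.4 -11.5 8.9 0"

```text
clock: 2.7
eef_pos: [526.3, -176.6, 129.8]
tool_rot: [3.141, -0.001, 2.27]
force: [0.0, 0.6, -0.2]
width: 85.1
gripper_force: 0.0
```

```bash
python3 go.py 527.5 -179.6 42 130.1
```

```text
t 2.7 pos [ 526.3 -176.6  129.8] rot [ 1.7997e+02 -8.0000e-02  1.3004e+02] q [ 0.22  0.67  0.09  1.9  -0.1   0.58  1.07] F [ 0.   0.6 -0.2] w 85.14 gf 0.0
dx -0.31 dy -0.10 dz 8.78 cm spin -0.1
```

Call:
play_rows --pt "0 -0.3 -0.1 5 0" --pt "0 -0.3 -0.1 8.8 0" --pt "0.5 -0.3 -0.1 8.8 0" --pt "0.7 -0.3 -0.1 8.8 0" --pt "0.77 -0.3 -0.1 8.8 0" --pt "0.77 -0.3 -0.1 8.8 0" --pt "0.77 -0.3 -0.1 8.8 0"

```text
clock: 3.4
eef_pos: [528.8, -181.2, 43.5]
tool_rot: [3.14, 0.002, 2.269]
force: [-0.3, -0.3, 0.6]
width: 19.9
gripper_force: 0.3
```

Call:
play_rows --pt "0.79 0 0 0 0" --pt "0.79 0 0 0 0" --pt "0.79 0 0 0 0"

```text
clock: 3.7
eef_pos: [528.4, -180.6, 42.3]
tool_rot: [3.14, 0.001, 2.269]
force: [0.6, 2.9, 4.8]
width: 17.9
gripper_force: 4.0
```

Call:
play_rows --pt "0.81 0 0 0 0" --pt "0.81 0 0 0 0" --pt "0.81 0 0 0 0"

```text
clock: 4.0
eef_pos: [528.4, -180.6, 42.4]
tool_rot: [3.14, 0.001, 2.269]
force: [0.9, 3.0, 8.0]
width: 17.1
gripper_force: 49.6
```

Call:
play_rows --pt "0.79 0 0 0 0" --pt "0.79 0 0 0 0" --pt "0.79 -0.15 0 -0.3 0" --pt "0.79 -0.3 0 -0.55 0" --pt "0.79 -0.5 0 -0.85 0" --pt "0.79 -0.65 0 -1.1 0" --pt "0.79 -0.85 0 -1.35 0" --pt "0.79 -1.05 0 -1.6 0" --pt "0.79 -1.05 0 -1.6 0"

```text
clock: 4.9
eef_pos: [534.6, -189.8, 58.1]
tool_rot: [-3.142, 0.001, 2.268]
force: [-0.5, -1.2, -0.6]
width: 18.1
gripper_force: 3.3
```

```bash
cat > tilt.py <<'E'
# fit mallet tilt: head top face plane normal, from scene + top cameras, around the held head
from h import *
np.set_printoptions(precision=2,suppress=True)
import sys
s=ctrl.read_state(); p0=s['eef_pos']; a=s['tool_rot'][2]; hx=-np.array([math.cos(a),math.sin(a)]) # toward head
for cam in ('scene','top'):
    im,d=ctrl.get_image(cam); save(cam+sys.argv[1]+'.png',im); W=cloud(cam,d)
    hsv=cv2.cvtColor(im[:,:,::-1].copy(),cv2.COLOR_BGR2HSV); S,V=hsv[...,1].astype(int),hsv[...,2].astype(int); H=hsv[...,0].astype(int)
    rel=W-p0; f=rel[...,:2]@hx; l=rel[...,:2]@np.array([-hx[1],hx[0]]); z=W[...,2]
    m=(f>12)&(f<85)&(np.abs(l)<26)&(rel[...,2]>-40)&(rel[...,2]<60)&(S<45)&(V>110)
    q=np.c_[f[m],l[m],z[m]]
    # upper face: fit plane z=kf*f+kl*l+c robustly
    if len(q)>30:
        for _ in range(5):
            A=np.c_[q[:,:2],np.ones(len(q))]; k=np.linalg.lstsq(A,q[:,2],rcond=None)[0]; r=np.abs(q[:,2]-A@k); q=q[r<3] if (r<3).sum()>30 else q
        print(cam,'head top tilt(down fwd) %.1f lateral %.1f'%(-math.degrees(math.atan(k[0])),math.degrees(math.atan(k[1]))),len(q),'centre f,l,z',(q.min(0)+q.max(0))/2)
    b=(f<-12)&(f>-130)&(np.abs(l)<16)&(H>7)&(H<25)&(S>60)&(rel[...,2]>-60)&(rel[...,2]<90)
    q=np.c_[f[b],z[b]]
    if len(q)>20:
        k=np.polyfit(q[:,0],q[:,1],1); r=np.abs(q[:,1]-np.polyval(k,q[:,0])); k=np.polyfit(q[r<5][:,0],q[r<5][:,1],1); print(cam,'handle tail tilt %.1f'%-math.degrees(math.atan(k[0])),len(q))
    print('pad-level check min z near head',np.percentile(z[(f>0)&(f<80)&(abs(l)<20)&(d>0)],1))
E
python3 tilt.py 1; python3 go.py
```

```text
scene head top tilt(down fwd) 13.1 lateral -0.5 380 centre f,l,z [48.82  0.32 71.4 ]
pad-level check min z near head 3.8069228284341228
pad-level check min z near head 395.8797238892613
t 5.0 pos [ 534.5 -189.7   57.9] rot [-1.8000e+02  4.0000e-02  1.2996e+02] q [ 0.25  0.8   0.07  1.9  -0.11  0.45  1.09] F [-0.9 -0.9 -1.2] w 18.01 gf 3.6
```

Call:
play_rows --pt "0.79 -0.25 0 -0.25 0" --pt "0.79 -0.5 0 -0.5 0" --pt "0.79 -0.7 0 -0.7 0" --pt "0.79 -0.95 0 -0.9 0" --pt "0.79 -1.2 0 -1.1 0" --pt "0.79 -1.45 0 -1.3 0" --pt "0.79 -1.45 0 -1.3 0" --pt "1 -1.45 0 -1.3 0" --pt "1 -1.45 0 -1.3 0" --pt "1 -1.45 0 -1.3 0"

```text
clock: 6.0
eef_pos: [544.1, -200.7, 71.1]
tool_rot: [3.141, 0.001, 2.268]
force: [-1.3, -0.8, 3.0]
width: 17.3
gripper_force: 58.5
```

Call:
play_rows --pt "1 0 0 -1 0" --pt "1 0 0 -3 0" --pt "1 0 0 -6 0" --pt "1 0 0 -10 0" --pt "1 0 0 -13 0" --pt "1 0 0 -13 0" --pt "1 0 0 -13 0"

```text
clock: 6.7
eef_pos: [543.6, -199.6, 201.0]
tool_rot: [3.141, -0.0, 2.269]
force: [-0.0, -0.2, -2.9]
width: 16.8
gripper_force: 58.9
```

```bash
python3 tilt.py 2; python3 go.py
```

```text
scene head top tilt(down fwd) 27.4 lateral -0.2 563 centre f,l,z [ 51.05  -0.65 200.51]
pad-level check min z near head 3.6454202702989904
top handle tail tilt 26.3 624
pad-level check min z near head 1.5495550237106226
t 6.8 pos [ 542.5 -199.5  199.3] rot [-179.91   -0.18  130.01] q [ 0.24  0.6   0.11  1.78 -0.09  0.77  1.08] F [-0.1 -0.  -3. ] w 17.02 gf 58.9
```

Call:
play_rows --pt "1 0 0 5 0" --pt "1 0 0 9 0" --pt "1 0 0 12 0" --pt "1 0 0 13 0" --pt "1 0 0 13 0" --pt "0.79 0 0 13 0" --pt "0.79 0 0 13 0" --pt "0.79 0 0 13 0" --pt "0.79 -0.2 0 12.8 0" --pt "0.79 -0.4 0 12.6 0"

```text
clock: 7.8
eef_pos: [546.6, -203.6, 75.1]
tool_rot: [3.141, 0.001, 2.269]
force: [0.0, 0.2, -1.3]
width: 17.9
gripper_force: 3.1
```

Call:
play_rows --pt "0.79 -0.1 0 -0.1 0" --pt "0.79 -0.1 0 -0.1 0" --pt "1 -0.1 0 -0.1 0" --pt "1 -0.1 0 -0.1 0" --pt "1 -0.1 0 -0.1 0" --pt "1 -0.1 0 -2 0" --pt "1 -0.1 0 -6 0" --pt "1 -0.1 0 -11 0" --pt "1 -0.1 0 -13 0" --pt "1 -0.1 0 -13 0"

```text
clock: 8.8
eef_pos: [548.4, -204.3, 207.7]
tool_rot: [3.138, 0.004, 2.269]
force: [0.8, -0.7, -3.2]
width: 17.2
gripper_force: 59.2
```

```bash
python3 tilt.py 3; python3 go.py
```

```text
scene head top tilt(down fwd) 33.5 lateral -0.3 572 centre f,l,z [ 50.67  -0.3  201.23]
pad-level check min z near head 3.148148548250342
top handle tail tilt 31.3 596
pad-level check min z near head 1.78024673894437
t 8.9 pos [ 545.9 -203.4  203.8] rot [-1.7995e+02 -1.2000e-01  1.3000e+02] q [ 0.24  0.6   0.11  1.77 -0.09  0.79  1.09] F [-0.3  1.  -3.4] w 17.25 gf 59.1
```

```bash
python3 go.py 590 143.6 215 16.8
```

```text
t 8.9 pos [ 545.9 -203.4  203.8] rot [-1.7995e+02 -1.2000e-01  1.3000e+02] q [ 0.24  0.6   0.11  1.77 -0.09  0.79  1.09] F [-0.3  1.  -3.4] w 17.25 gf 59.1
dx 23.75 dy 25.68 dz -1.12 cm spin 113.2
```

Call:
play_rows --pt "1 1.7 1.8 -1.1 8" --pt "1 3.4 3.7 -1.1 16" --pt "1 5.1 5.5 -1.1 24" --pt "1 6.8 7.3 -1.1 32" --pt "1 8.5 9.2 -1.1 40" --pt "1 10.2 11 -1.1 48" --pt "1 11.9 12.8 -1.1 56" --pt "1 13.6 14.6 -1.1 64" --pt "1 15.3 16.5 -1.1 72" --pt "1 17 18.3 -1.1 80"

```text
clock: 9.9
eef_pos: [576.3, 44.9, 213.0]
tool_rot: [-3.138, 0.004, 0.867]
force: [0.8, 0.0, -3.1]
width: 17.1
gripper_force: 59.2
```

```bash
python3 go.py 590 143.6 215 16.8
```

```text
t 9.9 pos [576.3  44.9 213. ] rot [-179.81    0.23   49.66] q [-0.46  0.63  0.53  1.78 -0.41  0.85 -0.44] F [ 0.8  0.  -3.1] w 17.07 gf 59.2
dx 8.41 dy -5.34 dz -0.20 cm spin 32.9
```

Call:
play_rows --pt "1 2 -1.3 0 8" --pt "1 4 -2.6 0 16" --pt "1 6 -3.9 0 24" --pt "1 8.4 -5.3 -0.2 32" --pt "1 8.4 -5.3 0 33" --pt "1 8.4 -5.3 0 33" --pt "1 8.4 -5.3 0 33"

```text
clock: 10.6
eef_pos: [590.4, 140.7, 214.3]
tool_rot: [3.14, 0.003, 0.296]
force: [0.2, -1.3, -2.2]
width: 17.2
gripper_force: 59.2
```

```bash
python3 tilt.py 4; python3 go.py 590 143.6 180 16.8; python3 - <<'E'
import cv2
t=cv2.imread('pics/top4.png');s=cv2.imread('pics/scene4.png')
a=cv2.resize(t[120:300,80:260],(400,400),interpolation=cv2.INTER_CUBIC);b=cv2.resize(s[60:240,270:450],(400,400),interpolation=cv2.INTER_CUBIC)
cv2.imwrite('pics/c4.png',cv2.hconcat([a,b]))
E
```

```text
scene head top tilt(down fwd) 31.8 lateral -1.7 216 centre f,l,z [ 48.52   2.06 207.58]
scene handle tail tilt 32.3 711
pad-level check min z near head 0.7355476816481928
top head top tilt(down fwd) 34.2 lateral 0.6 150 centre f,l,z [ 51.08  -0.65 206.74]
pad-level check min z near head 42.028877493488416
t 10.7 pos [591.  140.5 215.2] rot [1.7997e+02 8.0000e-02 1.6900e+01] q [-0.69  0.71  0.7   1.7  -0.55  0.94 -1.05] F [ 0.4 -0.  -3. ] w 17.03 gf 59.2
dx -0.00 dy -0.32 dz 3.52 cm spin 0.1
```

View pics/c4.png

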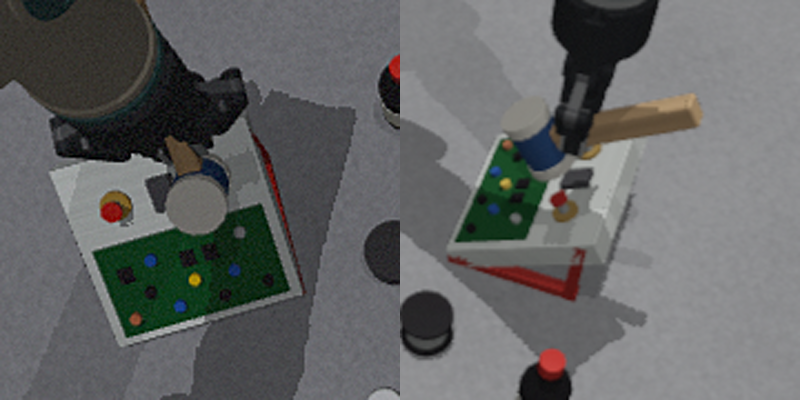

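Call:
play_rows --pt "1 0 -0.3 1.8 0" --pt "1 0 -0.3 3.5 0" --pt "1 0 -0.3 3.5 0" --pt "1 0.5 -0.3 4.37 0" --pt "1 1 -0.3 5.23 0" --pt "1 1 -0.3 5.23 0" --pt "1 1 -0.3 5.23 0"

```text
clock: 11.4
eef_pos: [600.4, 147.8, 163.5]
tool_rot: [3.141, -0.001, 0.296]
force: [0.5, -0.2, -2.0]
width: 17.6
gripper_force: 59.5
```

Call:
play_rows --pt "1 0.1 0 0.17 0" --pt "1 0.2 0 0.35 0" --pt "1 0.3 0 0.52 0" --pt "1 0.4 0 0.69 0" --pt "1 0.4 0 0.69 0"

```text
clock: 11.9
eef_pos: [603.7, 148.8, 158.1]
tool_rot: [-3.141, 0.0, 0.296]
force: [-2.4, -1.5, 8.4]
width: 17.2
gripper_force: 60.9
```

Call:
play_rows --pt "1 0.1 0 0.17 0" --pt "1 0.2 0 0.35 0" --pt "1 0.3 0 0.52 0" --pt "1 0.4 0 0.69 0" --pt "1 0.5 0 0.87 0"

```text
clock: 12.4
eef_pos: [610.2, 150.7, 151.1]
tool_rot: [-3.141, -0.004, 0.296]
force: [-2.3, 1.1, 19.1]
width: 17.3
gripper_force: 62.4
```

```bash
python3 tilt.py 5; python3 go.py
```

```text
scene head top tilt(down fwd) 25.9 lateral -1.9 181 centre f,l,z [ 48.3    2.85 148.63]
scene handle tail tilt 28.5 613
pad-level check min z near head -1.1834370114421562
top head top tilt(down fwd) 30.8 lateral 0.0 225 centre f,l,z [ 50.81  -0.47 147.67]
pad-level check min z near head 53.24755555772774
t 12.5 pos [610.3 150.8 151.2] rot [-179.96   -0.26   16.99] q [-0.65  0.81  0.64  1.69 -0.62  0.85 -1.01] F [-3.2 -0.2 15.1] w 17.37 gf 62.0
```

Call:
play_rows --pt "1 0.05 0 0.09 0" --pt "1 0.1 0 0.17 0"

```text
clock: 12.7
eef_pos: [611.7, 151.2, 150.4]
tool_rot: [-3.141, -0.006, 0.296]
force: [-2.0, 0.9, 20.4]
width: 17.1
gripper_force: 62.7
```

```bash
python3 tilt.py 6; python3 go.py
```

```text
scene head top tilt(down fwd) 27.5 lateral -1.3 218 centre f,l,z [ 49.74   2.7  149.48]
scene handle tail tilt 26.6 619
pad-level check min z near head -0.9610851152790986
top head top tilt(down fwd) 28.5 lateral -0.8 265 centre f,l,z [ 51.83  -0.58 147.73]
pad-level check min z near head 53.83737106989801
t 12.8 pos [611.7 151.1 150.4] rot [-179.95   -0.33   16.99] q [-0.65  0.81  0.64  1.69 -0.62  0.85 -1.01] F [-2.7  0.9 19.8] w 17.2 gf 62.8
```

```bash
python3 - <<'E'
import cv2
t=cv2.imread('pics/top6.png');s=cv2.imread('pics/scene6.png')
a=cv2.resize(t[150:270,100:220],(400,400),interpolation=cv2.INTER_CUBIC);b=cv2.resize(s[90:190,290:390],(400,400),interpolation=cv2.INTER_CUBIC)
cv2.imwrite('pics/c6.png',cv2.hconcat([a,b]))
E
```

```text
(no output)
```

View pics/c6.png

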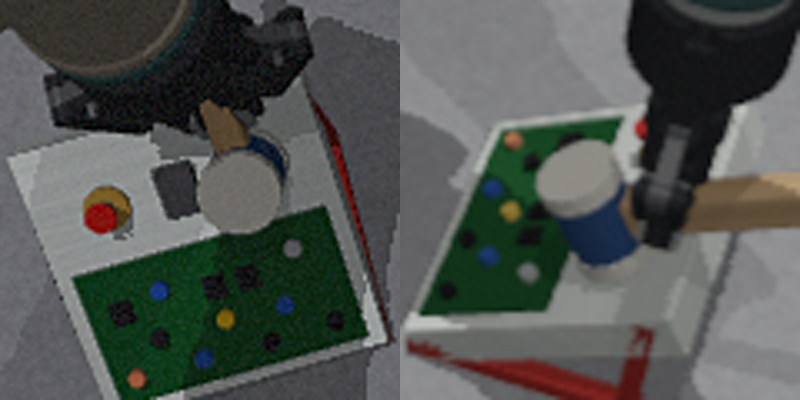

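Call:
play_rows --pt "1 -0.5 0 -0.87 0" --pt "1 -1.5 0 -2.6 0" --pt "1 -2.5 0 -4.3 0" --pt "1 -2.5 2 -6 0" --pt "1 -2.5 6 -6 0" --pt "1 -2.5 8.2 -6 0" --pt "1 -2.5 8.2 -6 0" --pt "1 -2.5 8.2 -6 0"

```text
clock: 13.6
eef_pos: [609.3, 64.9, 206.0]
tool_rot: [-3.141, 0.0, 0.295]
force: [0.1, 0.9, -3.3]
width: 17.4
gripper_force: 59.6
```

```bash
python3 tilt.py 7; python3 go.py 560 220 200 16.8; python3 - <<'E'
import cv2
t=cv2.imread('pics/top7.png');s=cv2.imread('pics/scene7.png')
a=cv2.resize(t[150:270,100:220],(400,400),interpolation=cv2.INTER_CUBIC);b=cv2.resize(s[90:190,290:390],(400,400),interpolation=cv2.INTER_CUBIC)
cv2.imwrite('pics/c7.png',cv2.hconcat([a,b]))
E
```

```text
scene head top tilt(down fwd) 26.2 lateral -2.3 245 centre f,l,z [ 49.71   1.52 204.41]
scene handle tail tilt 26.1 747
pad-level check min z near head -1.7962649818696252
top head top tilt(down fwd) 28.6 lateral 0.5 439 centre f,l,z [ 51.15  -1.86 203.48]
pad-level check min z near head -1.7611208257767055
t 13.7 pos [609.2  66.7 205.8] rot [-1.7992e+02  4.0000e-02  1.7070e+01] q [-0.55  0.73  0.68  1.69 -0.55  0.93 -0.93] F [-0.2  0.  -3.4] w 17.07 gf 59.6
dx -0.20 dy -16.10 dz 0.58 cm spin 0.3
```

View pics/c7.png

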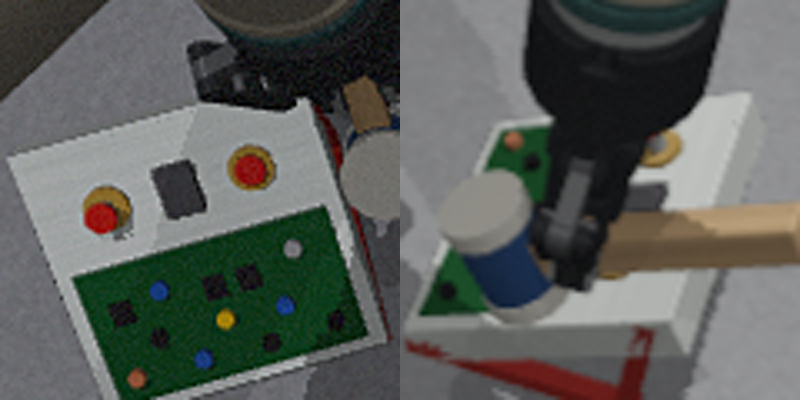

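```bash
python3 go.py 571.1 226.6 198 16.9
```

```text
t 13.7 pos [609.2  66.7 205.8] rot [-1.7992e+02  4.0000e-02  1.7070e+01] q [-0.55  0.73  0.68  1.69 -0.55  0.93 -0.93] F [-0.2  0.  -3.4] w 17.07 gf 59.6
dx 1.06 dy -16.41 dz 0.78 cm spin 0.2
```

Call:
play_rows --pt "1 0.3 -4 0 0" --pt "1 0.5 -8 0 0" --pt "1 0.8 -12 0 0" --pt "1 1.1 -15 0.5 0" --pt "1 1.1 -16.4 0.8 0" --pt "1 1.1 -16.4 0.8 0" --pt "1 1.1 -16.4 2.6 0" --pt "1 1.1 -16.4 2.6 0" --pt "1 1.1 -16.4 2.6 0"

```text
clock: 14.6
eef_pos: [572.6, 223.2, 180.4]
tool_rot: [3.14, 0.001, 0.294]
force: [0.2, 0.2, -2.9]
width: 17.2
gripper_force: 59.4
```

```bash
python3 go.py 579 229 165.5 16.9
```

```text
t 14.6 pos [572.6 223.2 180.4] rot [1.7994e+02 3.0000e-02 1.6840e+01] q [-0.81  0.77  0.68  1.71 -0.6   0.89 -1.16] F [ 0.2  0.2 -2.9] w 17.16 gf 59.4
dx 0.78 dy -0.37 dz 1.49 cm spin -0.1
```

Call:
play_rows --pt "1 0.2 -0.4 0.5 0" --pt "1 0.5 -0.4 1 0" --pt "1 0.8 -0.4 1.5 0" --pt "1 0.8 -0.4 1.5 0" --pt "1 0.9 -0.4 1.67 0" --pt "1 1 -0.4 1.85 0" --pt "1 1.1 -0.4 2.02 0" --pt "1 1.2 -0.4 2.19 0" --pt "1 1.3 -0.4 2.37 0"

```text
clock: 15.5
eef_pos: [583.1, 232.4, 158.1]
tool_rot: [-3.141, 0.001, 0.296]
force: [-4.5, -0.2, 9.7]
width: 16.8
gripper_force: 61.2
```

Call:
play_rows --pt "1 0.1 0 0.17 0" --pt "1 0.15 0 0.26 0"

```text
clock: 15.7
eef_pos: [584.5, 232.9, 155.4]
tool_rot: [-3.141, 0.001, 0.296]
force: [-4.1, -0.9, 9.8]
width: 16.9
gripper_force: 61.3
```

```bash
python3 tilt.py 8; python3 go.py 587.4 231.5 150.4 16.9
```

```text
scene head top tilt(down fwd) 26.5 lateral -2.1 182 centre f,l,z [ 50.18   0.6  153.94]
scene handle tail tilt 26.8 587
pad-level check min z near head 50.522660848938536
top head top tilt(down fwd) 13.8 lateral -1.9 55 centre f,l,z [ 41.49  -0.07 140.21]
top handle tail tilt 31.4 257
pad-level check min z near head 50.84286940377161
t 15.8 pos [584.6 232.9 155.4] rot [-1.7995e+02  5.0000e-02  1.6970e+01] q [-0.8   0.81  0.66  1.68 -0.62  0.87 -1.15] F [-4.1 -2.   8. ] w 17.16 gf 61.3
dx 0.23 dy 0.21 dz 0.50 cm spin 0.1
```

Call:
play_rows --pt "1 0.08 0 0.13 0" --pt "1 0.15 0 0.26 0"

```text
clock: 16.0
eef_pos: [585.9, 233.3, 153.0]
tool_rot: [-3.141, 0.001, 0.296]
force: [-4.3, -1.5, 11.1]
width: 17.0
gripper_force: 61.3
```

Call:
play_rows --pt "1 0.05 0 0.09 0" --pt "1 0.05 0 0.09 0"

```text
clock: 16.2
eef_pos: [586.4, 233.4, 152.0]
tool_rot: [-3.141, 0.001, 0.296]
force: [-3.3, -0.0, 9.2]
width: 17.0
gripper_force: 61.3
```

Call:
play_rows --pt "1 0.05 0 0.09 0" --pt "1 0.05 0 0.09 0"

```text
clock: 16.4
eef_pos: [586.9, 233.6, 151.2]
tool_rot: [-3.141, 0.001, 0.296]
force: [-4.1, -1.5, 9.1]
width: 17.1
gripper_force: 61.3
```

Call:
play_rows --pt "1 0.05 0 0.09 0" --pt "1 0.05 0 0.09 0"

```text
clock: 16.6
eef_pos: [587.3, 233.7, 150.5]
tool_rot: [-3.14, 0.001, 0.296]
force: [-4.5, -1.8, 11.9]
width: 16.7
gripper_force: 61.9
```

Call:
play_rows --pt "1 0.05 0 0.09 0" --pt "1 0.05 0 0.09 0"

```text
clock: 16.8
eef_pos: [588.0, 233.9, 150.2]
tool_rot: [-3.14, 0.0, 0.296]
force: [-5.4, -0.1, 13.8]
width: 17.1
gripper_force: 62.2
```

Call:
play_rows --pt "1 -0.5 0 -0.87 0" --pt "1 -1.5 0 -2.6 0" --pt "1 -2.5 0 -4.3 0" --pt "1 -2.5 3 -7 0" --pt "1 -2.5 8 -7 0" --pt "1 -2.5 13 -7 0" --pt "1 -2.5 16 -7 0" --pt "1 -2.5 18 -7 0" --pt "1 -2.5 18 -7 0"

```text
clock: 17.7
eef_pos: [617.6, 49.7, 218.3]
tool_rot: [3.138, -0.001, 0.29]
force: [-0.2, -0.4, -3.3]
width: 17.3
gripper_force: 59.8
```

```bash
python3 tilt.py 9; python3 go.py 580 -175 210 130; python3 - <<'E'
import cv2
t=cv2.imread('pics/top9.png');s=cv2.imread('pics/scene9.png')
a=cv2.resize(t[150:270,100:220],(400,400),interpolation=cv2.INTER_CUBIC);b=cv2.resize(s[90:190,290:390],(400,400),interpolation=cv2.INTER_CUBIC)
cv2.imwrite('pics/c9.png',cv2.hconcat([a,b]))
E
```

```text
scene head top tilt(down fwd) 22.9 lateral -2.5 227 centre f,l,z [ 48.87   1.96 217.  ]
scene handle tail tilt 25.7 776
pad-level check min z near head -2.1341327207015413
top head top tilt(down fwd) 28.4 lateral -0.2 483 centre f,l,z [ 50.97  -3.78 215.32]
pad-level check min z near head -1.812009533125296
t 17.8 pos [616.7  54.9 217.6] rot [-1.7995e+02  1.0000e-02  1.6930e+01] q [-0.53  0.72  0.69  1.66 -0.54  0.96 -0.92] F [ 0.5  1.1 -3.3] w 17.05 gf 59.8
dx -10.21 dy 20.93 dz 0.76 cm spin -113.1
```

View pics/c9.png

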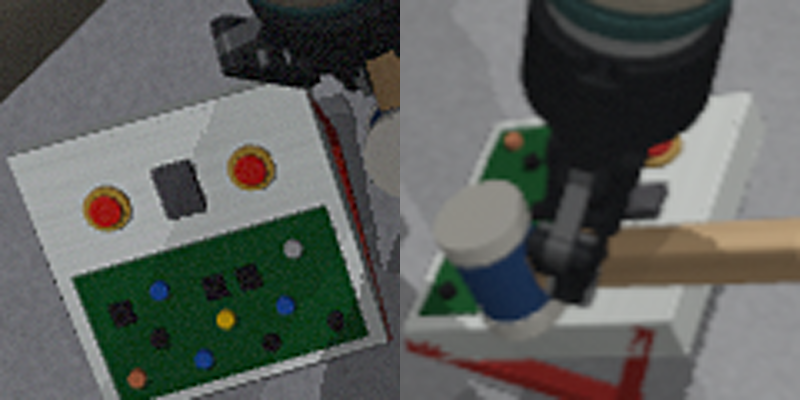

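```bash
cat > caps.py <<'E'
from h import *
np.set_printoptions(precision=2,suppress=True)
im,d=ctrl.get_image('top'); W=cloud('top',d)
n=np.array([-.479,-.1445,.866]); h=(W-[583,185.3,83.1])@n
hsv=cv2.cvtColor(im[:,:,::-1].copy(),cv2.COLOR_BGR2HSV).astype(int); H,S,V=hsv[...,0],hsv[...,1],hsv[...,2]
for nm,(u0,v0) in dict(left=(131.5,212.5),right=(175,200.5)).items():
    v,u=np.mgrid[0:420,0:560]; R=np.hypot(u-u0,v-v0)<10
    red=R&((H<6)|(H>174))&(S>150); br=R&(H>=10)&(H<30)&(S>80); ring=cv2.minAreaRect(np.argwhere(red|br)[:,::-1].astype(np.float32))
    core=cv2.erode(red.astype(np.uint8),np.ones((3,3)))>0
    wh=R=(np.hypot(u-u0,v-v0)<16)&(S<40)&(V>110)
    print(nm,'red',red.sum(),np.argwhere(red).mean(0)[::-1],'all',ring[0],ring[1],'cap h',np.median(h[core]),h[core].mean(),core.sum(),'face h',np.median(h[wh]),'diff',np.median(h[core])-np.median(h[wh]))
E
python3 caps.py
```

```text
left red 67 [131.13 212.97] all (131.5, 212.5) (13.0, 13.0) cap h 9.728346884819457 9.767443646172811 34 face h 0.7981260539143958 diff 8.93022083090506
right red 62 [174.84 200.71] all (174.5, 200.0) (12.0, 13.0) cap h 9.327520901030736 9.338048610629507 31 face h 0.5924640334934346 diff 8.7350568675373
```

```bash
python3 go.py 544 -200.5 205 130
```

```text
t 17.85 pos [616.6  56.2 217.4] rot [-1.7992e+02  2.0000e-02  1.7030e+01] q [-0.53  0.72  0.69  1.66 -0.54  0.96 -0.92] F [ 1.2  0.3 -2.3] w 16.68 gf 59.8
dx -14.46 dy 22.41 dz 1.24 cm spin -113.0
```

Call:
play_rows --pt "1 -1.1 1.7 0 -8" --pt "1 -2.2 3.4 0 -16" --pt "1 -3.3 5.1 0 -24" --pt "1 -4.4 6.8 0 -32" --pt "1 -5.5 8.5 0 -40" --pt "1 -6.6 10.2 0 -48" --pt "1 -7.7 12 0 -56" --pt "1 -8.8 13.7 0 -64" --pt "1 -9.9 15.4 0 -72" --pt "1 -11 17.1 0 -80"

```text
clock: 18.85
eef_pos: [561.7, -139.6, 217.6]
tool_rot: [-3.141, -0.001, 1.701]
force: [-0.8, -0.0, -3.7]
width: 17.0
gripper_force: 59.8
```

```bash
python3 go.py 544 -200.5 205 130
```

```text
t 18.85 pos [ 561.7 -139.6  217.6] rot [-1.7999e+02 -5.0000e-02  9.7470e+01] q [ 0.02  0.59  0.28  1.77 -0.21  0.82  0.53] F [-0.8 -0.  -3.7] w 17.02 gf 59.8
dx -5.81 dy -2.54 dz 1.26 cm spin -32.5
```

Call:
play_rows --pt "1 -1.5 -0.6 1 -8" --pt "1 -3 -1.3 1 -16" --pt "1 -4.5 -1.9 1 -24" --pt "1 -5.8 -2.5 1 -32.5" --pt "1 -5.8 -2.5 4 -32.5" --pt "1 -5.8 -2.5 8 -32.5" --pt "1 -5.8 -2.5 12 -32.5" --pt "1 -5.8 -2.5 13.2 -32.5" --pt "1 -5.8 -2.5 13.2 -32.5"

```text
clock: 19.75
eef_pos: [543.0, -199.8, 84.1]
tool_rot: [-3.14, -0.004, 2.262]
force: [0.0, 0.5, -2.9]
width: 16.8
gripper_force: 59.6
```

```bash
python3 go.py 544 -200.5 71.5 130
```

```text
t 19.75 pos [ 543.  -199.8   84.1] rot [-179.88   -0.22  129.58] q [ 0.26  0.77  0.08  1.85 -0.11  0.53  1.09] F [ 0.   0.5 -2.9] w 16.83 gf 59.6
dx -0.12 dy 0.03 dz 1.26 cm spin -0.4
```

Call:
play_rows --pt "1 -0.1 0 0.8 -0.4" --pt "1 -0.1 0 1.25 -0.4" --pt "1 -0.1 0 1.25 -0.4" --pt "0.79 -0.1 0 1.25 -0.4" --pt "0.79 -0.1 0 1.25 -0.4" --pt "0.79 -0.1 0 1.25 -0.4" --pt "0.79 0.2 0 1.5 -0.4" --pt "0.79 0.5 0 1.75 -0.4" --pt "0.79 0.75 0 2 -0.4" --pt "0.79 1.0 0 2.2 -0.4"

```text
clock: 20.75
eef_pos: [537.4, -193.3, 63.3]
tool_rot: [3.142, -0.0, 2.267]
force: [-0.5, -0.0, -0.6]
width: 18.3
gripper_force: 3.2
```

```bash
python3 tilt.py 10; python3 go.py 528.4 -180.6 42.4 130
```

```text
scene head top tilt(down fwd) 17.1 lateral -1.0 362 centre f,l,z [49.49 -1.05 71.87]
pad-level check min z near head 3.950174103293905
pad-level check min z near head 401.632734776217
t 20.85 pos [ 537.2 -193.1   63.1] rot [-1.7998e+02 -6.0000e-02  1.2991e+02] q [ 0.25  0.79  0.07  1.88 -0.11  0.47  1.1 ] F [-0.7  0.4 -1.5] w 18.12 gf 3.1
dx 1.52 dy 0.13 dz 2.07 cm spin -0.1
```

Call:
play_rows --pt "0.79 0.3 0 0.35 0" --pt "0.79 0.6 0 0.7 0" --pt "0.79 0.9 0 1.1 0" --pt "0.79 1.1 0 1.45 0" --pt "0.79 1.35 0 1.8 0" --pt "0.79 1.5 0 2 0" --pt "0.79 1.5 0 2 0" --pt "0.79 1.5 0 2 0"

```text
clock: 21.65
eef_pos: [528.1, -182.3, 43.6]
tool_rot: [3.141, 0.0, 2.267]
force: [0.0, 0.7, 0.0]
width: 17.4
gripper_force: 3.2
```

```bash
python3 tilt.py 11; python3 go.py 528.4 -180.6 42.4 130
```

```text
scene head top tilt(down fwd) 5.9 lateral -1.5 115 centre f,l,z [35.02 -0.33 69.97]
pad-level check min z near head 4.204212257277215
pad-level check min z near head 380.66125742279866
t 21.75 pos [ 528.1 -182.4   43.7] rot [1.7999e+02 2.0000e-02 1.2987e+02] q [ 0.24  0.82  0.06  1.92 -0.12  0.41  1.09] F [ 0.1  0.8 -0.2] w 17.82 gf 3.2
dx 0.12 dy 0.13 dz 0.13 cm spin -0.1
```

Call:
play_rows --pt "0.79 0.1 0 0.15 0" --pt "0.77 0.1 0 0.15 0" --pt "0.75 0.1 0 0.15 0" --pt "0.6 0.1 0 0.15 0" --pt "0.3 0.1 0 0.15 0" --pt "0 0.1 0 0.15 0" --pt "0 0.1 0 0.15 0" --pt "0 0.1 0 0.15 0"

```text
clock: 22.55
eef_pos: [527.4, -181.5, 42.1]
tool_rot: [3.142, 0.0, 2.267]
force: [-0.6, 0.1, -0.5]
width: 85.4
gripper_force: 0.0
```

Call:
play_rows --pt "0 0 0 -2 0" --pt "0 0 0 -5 0" --pt "0 0 0 -10 0" --pt "0 0 0 -15 0" --pt "0 5 0 -20 0" --pt "0 10 0 -20 0" --pt "0 15 0 -20 0" --pt "0 20 0 -20 0" --pt "0 22 0 -20 0" --pt "0 22 0 -20 0"

```text
clock: 23.55
eef_pos: [382.4, -9.4, 242.2]
tool_rot: [-3.14, -0.003, 2.273]
force: [0.6, -0.0, -0.5]
width: 85.5
gripper_force: 0.0
```

```bash
sed -i "s/top0/x/" /dev/null; python3 - <<'E'
from h import *
for c in ('scene','top'):
    im,d=ctrl.get_image(c); save(c+'12.png',im); W=cloud(c,d); x,y,z=np.moveaxis(W,-1,0)
    m=(z>62)&(z<75)&(y<-150)&(y>-300)&(x>480)&(x<640); p=W[m]
    k=np.linalg.lstsq(np.c_[p[:,:2],np.ones(len(p))],p[:,2],rcond=None)[0]
    print(c,'head top',len(p),((p.min(0)+p.max(0))/2).round(1),np.median(p[:,2]),k.round(3))
a=cv2.imread('pics/scene12.png'); cv2.imwrite('pics/c12.png',cv2.resize(a[60:380,120:460],None,fx=1.7,fy=1.7))
E
python3 caps.py; python3 go.py
```

```text
scene head top 408 [ 555.5 -215.7   67.4] 68.96757283448767 [-3.4000e-02  7.0000e-03  8.9094e+01]
top head top 408 [ 553.3 -213.2   67.4] 67.77363090524642 [ 1.0000e-02 -4.0000e-03  6.1554e+01]
left red 66 [131.12 212.97] all (131.5, 212.5) (13.0, 13.0) cap h 10.228022754030388 10.177559145019629 34 face h 0.7277805977812322 diff 9.500242156249156
right red 63 [174.79 200.67] all (174.5, 200.0) (12.0, 13.0) cap h 9.560218204258925 9.383078346855111 32 face h 0.7155505744777536 diff 8.844667629781172
t 23.7 pos [387.1 -13.  242.5] rot [1.7994e+02 7.0000e-02 1.2989e+02] q [-0.13  0.28  0.12  2.22 -0.05  0.64  0.72] F [ 1.1 -0.5  0.4] w 85.84 gf 0.0sed: couldn't edit /dev/null: not a regular file
```

View pics/c12.png

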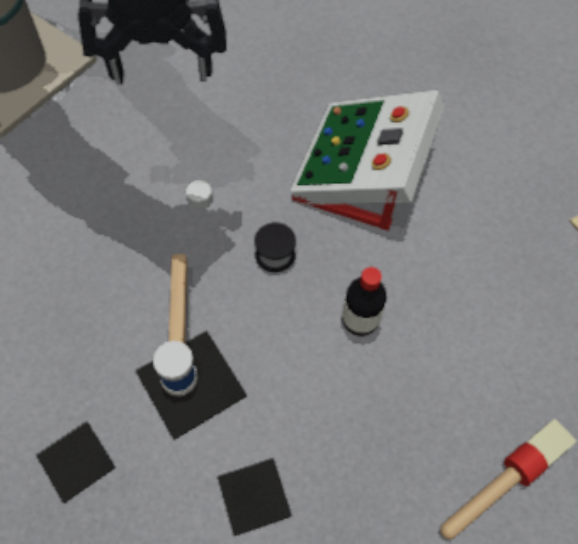

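```bash
for i in 1 2 3 4 5 6 7 8; do python3 caps.py; done | awk '{print $1,$NF}' | sort | awk '{s[$1]+=$2;n[$1]++} {print} END{for(k in s)print k,"mean",s[k]/n[k]}'
```

```text
left 8.574092668025799
left 8.753945388432998
left 8.858464100459507
left 8.987037977606974
left 9.035959095267232
left 9.191070325699156
left 9.230249574046855
left 9.272381944555885
right 8.630741441516388
right 8.741361019718763
right 8.75421898829137
right 8.869180523755782
right 9.122558226539264
right 9.17853073144571
right 9.285246255013478
right 9.471857541225349
left mean 8.9879
right mean 9.00671
```

Both caps average 9.0 mm off the face, which is the fully-home height. The mallet is upright on its pad and nothing else has moved, so I'm handing in.

```bash
python3 -c "
from cell import ctrl
print(ctrl.finish_job())"
```

```text
the job is handed in; nothing more can be done
None
```

Job handed in at about 24 s: both pins are fully home (each cap measured 9.0 mm off the face), and the mallet is released, upright on its head on its pad, with the knob, spool and bottle never touched.

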